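# Grip a stuck film canister in a trigger bar clamp

## Robot

A 6-joint arm with a two-finger parallel gripper is mounted at the origin on the work surface. World frame = base frame: x ahead of the robot, y to its left, z up, the work surface at z = 0. Lengths are in m, angles in rad, forces in N, time in s.
With the tool pointing down it reaches from about 0.25 to 0.725 m from the base axis. Payload 4 kg.
Tool frame: the origin (TCP) lies midway between the tips of the shut fingers; the grasp point (between the pads) lies 19 mm behind it; z points along the fingers, y is the direction in which the jaws open and shut (so a half turn about z gives the same grasp; the last joint's range is limited). The gripper opens to 85 mm and grips with 20 to 120 N. Pads are 22 mm wide; open, the fingers measure 114 mm over their backs; the gripper's body (76 mm by 85 mm) begins 54 mm behind the grasp point. The pads swing forward as they close: fully open they stand 13 mm farther back than shut.
Start: joints at [1.31, 0.241, 0.005, 1.335, 0, 1.571], TCP at [0.129, 0.483, 0.204] pointing down, gripper open.
Joint ranges: [-2.72, 2.72], [-1.05, 1.87], [-1.09, 1.28], [-1.99, 2.15], [-1.42, 1.44], [-3.14, 3.14]. Speed limits (rad/s): [2.79, 2.79, 3.14, 3.14, 3.14, 3.14].

## Interface

Orientations are given as a unit quaternion [x, y, z, w].
In Python, from workcell import get_obs, camera, camera_model, job_done, masks_of gives the robot as it stands.
- The arm moves only by the tool jog_arm, never from a script. Its argument "deltas" is a list that holds one entry, the list of rows, each a list of 7 numbers: the shift along the tool's x, y, z in mm, then the turn, a rotation vector about the tool's x, y, z in degrees, then the finger opening in mm, from 0 to 85.4. A call has 1 to 5 rows; each row shifts and turns the pose as measured when the row begins, along the tool's axes as they then stand; what a row does not reach is not made up. A row lasts 1/10 s, in which the tool goes at most 50 mm and 8.59 degrees, less where a joint would pass 70% of its speed; a pose out of reach is approached as far as the arm can. A call with a gripper value outside its range is refused whole. The fingers move at their own pace and stop on an object; the grip force is fixed at half the most. Time passes only in rows, so rows that do not move let the fingers close. It gives the time, the measured TCP pose, the force and the opening at its end, in the units of the state.
- get_obs(): the state, without advancing time (a new reading comes with each control period).
- camera(name): name is "side" or "top"; returns the picture (420x560x3 uint8, red, green, blue); there is no depth.
- camera_model(name): a dict with "fovy" (degrees; the focal length in pixels is half the picture's height over the tangent of half this angle, whatever the lens; pixels are square), "cx", "cy" (the principal point, pixels), "pose" (4x4, takes a point from camera to world coordinates). Camera axes: x right, y down, z forward; pixel columns grow to the right and rows downward; lengths in m; the calibration is good to about 2 mm. A picture is of the moment at which its call begins. camera_model takes no time and is no camera call.
- job_done(): hands the job in, once; it reports no verdict.
Trained networks look in the newest picture that a camera, given by its name, has taken for a name from the list of things; names that differ only in an ending like _2 or _b are one class to them, and where a whole thing is asked for, a point or a joint stands for the part that bears it (a point fixed in the world has none). Each returns a list of dicts, best first, with "conf" (0 to 1); they miss things now and then, are a little off and sometimes report something else, mostly with a low value. They report only what shows in the picture. A call takes as long as a camera call. They do not tell look-alikes from the thing itself.
- masks_of(target, camera): "pixels" (420x560 bool, what is visible of it) and "at" ([column, row] in pixels, amid what is visible of it).
The state is a dict: "clock": time; "joint_pos": joint angles; "joint_vel": joint speeds; "tau": joint torques, N m; "eef_pos": TCP position; "tool_rot": TCP orientation; "ft_force": force on the tool from outside, world axes, zero at the start; "ft_torque": the same for the moment, N m; "grip_width": finger opening in m.
Only numpy, scipy, OpenCV 4.12 (cv2) and the standard library are available. Lean on these libraries where they do the work, as an engineer would, in place of code of your own. Each camera call takes 0.05 s, during which the arm holds its last target. There are 200 camera calls.

## Task

The screw lid of the red-banded film canister is stuck: take that canister off the wooden box and stand it upright on the plywood board between the rubber pads of the bar clamp, then let go of it. Pump the clamp's orange trigger, without pushing the moving jaw by hand, until both pads grip the canister firmly but without denting its thin aluminium. Finish while still holding the trigger pulled in and the canister gripped upright, so that I can unscrew the lid, and leave the blue-banded canister, the film camera, the loupe and the vase where they are.

Things in the scene. Friction and masses are not known exactly. Their poses are not given: they have to be found in the camera images.
- red_canister: aluminium film canister to be clamped: upright cylinder 36 mm in diameter, 56 mm tall, its knurled lid (37 mm in diameter, the top 13 mm) has a red band and a red top; about 45 g. At the start it stands on the wooden box. Origin at the centre of its underside, z up along its axis.
- blue_canister: same canister with a blue band and top, also standing on the wooden box (which one stands on which side varies); stays there. Origin at the centre of its underside.
- tray_box: fixed wooden box, 200 mm (x) by 170 mm (y), flat top 75 mm high, with a pull-out tray whose brass knob points to its -x. Origin at the centre of its underside.
- clamp: plastic one-hand trigger bar clamp lying on its side, screwed to a fixed plywood board 205 mm (x) by 285 mm (y), 12 mm thick, centred at (-22, 12) mm. Origin on the board's underside below the bar's middle line, z up. The bar lies along y (x -8 to 8 mm); jaws reach out to +x, handle and trigger to -x. All its parts are 16 to 46 mm above the board's underside.
- fixed_face (a point): grey rubber pad of the fixed jaw, 28 mm wide (x), 30 mm high (z). This point is the centre of its face, which looks to the clamp's +y; free, it is at (52, 48, 31) mm in the clamp's frame. The canister is to stand on the board (top 12 mm above the clamp's origin) between this pad and the moving jaw's. Axes as the clamp's.
- fixed_pad (a joint): how far the fixed jaw's soft rubber pad is pressed in, m: 0 free, 0.006 at most; it yields 1 mm for each 5 N of clamping force. The canister is held from about 1 mm (5 N) and is dented at about 6 mm (30 N).
- moving_face (a point): centre of the pad's face on the moving jaw, 31 mm above the board's underside; the face looks to the clamp's -y. Pad as on the fixed jaw; the jaw is 64 mm long (x), 24 mm thick (y, from the face to +y), 30 mm high and sits on the bar 52 mm to -x of this point. It comes from +y towards the fixed pad. Axes as the clamp's.
- moving_jaw (a joint): travel of the toothed bar with the moving jaw, m: grows as the jaw closes; at value b the free space between the pad faces is 0.066 - b. It slides towards closing against 4 N of friction; a ratchet with 5 mm teeth stops it from going back, so it can slip back by less than one tooth when the trigger is let go.
- trigger (a joint): trigger angle, rad: 0 at rest, 0.42 fully pulled to the handle; turns anticlockwise from above about an upright pivot at (22, 12) mm in the clamp's frame; a spring returns it. A full pull draws the bar in about 12 mm, less up to 5 mm lost until the pawl catches a tooth. At mid-grip it takes 3 to 5 N while the jaw runs free, and 1 N more per 3 N of clamping force.
- trigger_grip (a point): orange finger rest of the trigger: 58 mm long (x), 12 mm thick (y), 26 mm high, 18 to 44 mm above the board's underside; free end (-x) hooks slightly forward (+y). This point is its middle: at rest (-62, 34, 31) mm in the clamp's frame, a full pull swings it 36 mm, about to -y. The fixed handle behind it (x -12 to -116 mm) has its front face at y = -26 to -36 mm.
- film_camera: chrome and black film camera, 140 mm wide, 36 mm deep without its lens, 86 mm tall, stands on the shelf; leave alone. Origin at the centre of its underside; the lens points to its -x and ends 53 mm from the origin.
- loupe: round black plastic loupe, 52 mm in diameter, 50 mm tall; leave alone. Origin at the centre of its underside.
- vase: small blue ceramic vase, 92 mm in diameter, 135 mm tall; leave alone. Origin at the centre of its underside.
Things that resemble listed ones, but are neither listed nor needed, are in the scene too. What is shaped like the red_canister but purple or turquoise is not meant.

How it is judged:
By the outcome, as a careful person would: the job done as asked, in the order asked, and still so for the second after the job is handed in, while the arm keeps its last pose, push and grip.
It also fails if it takes over 58 s, if anything falls off the work surface, if the arm or the gripper's body presses on something with over 40 N, if the wrist force passes 120 N, or if a joint passes its speed limit or range.

## Working session

There is one attempt and no reset: what is moved stays moved. The work goes in short steps, Python scripts to look and compute and a tool call to move; the robot and the scene stay as the last step left them, time stands still between calls to the robot, and variables do not carry over. Pictures are saved under pics/ and viewed, about 8 in all and at most 12, crops included, and the job is handed in when it is done.

Besides the shell and the picture viewer there is one more tool, called after "Emit:" as name(argument=value, ...) on one line, values as JSON. jog_arm: Moves the arm, as the interface text tells. Its arguments: {"type":"object","properties":{"deltas":{"type":"array"}},"required":["deltas"]}

```bash
mkdir -p pics
cat > h.py <<'E'
import numpy as np, cv2
from workcell import *
from scipy.spatial.transform import Rotation as R
def f(m): return 210/np.tan(np.radians(m["fovy"])/2)
def ray(cam,uv,z):
    m=camera_model(cam);P=np.array(m["pose"]);d=P[:3,:3]@np.array([(uv[0]-m["cx"])/f(m),(uv[1]-m["cy"])/f(m),1]);o=P[:3,3]
    return o+d*(z-o[2])/d[2]
def proj(cam,p):
    m=camera_model(cam);P=np.array(m["pose"]);c=P[:3,:3].T@(np.array(p)-P[:3,3]);return np.array([m["cx"]+f(m)*c[0]/c[2],m["cy"]+f(m)*c[1]/c[2]])
def shot(cam,name):
    im=camera(cam);cv2.imwrite("pics/"+name,im[:,:,::-1]);return im
def tool(p): # world point in tool axes, mm
    o=get_obs();return R.from_quat(o["tool_rot"]).inv().apply(np.array(p)-o["eef_pos"])*1000
E
python3 - <<'E'
from h import *
for c in("side","top"):
    shot(c,c+"0.png");m=camera_model(c);print(c,m["fovy"],m["cx"],m["cy"],np.round(m["pose"],3).tolist())
    for t in["red_canister","blue_canister","tray_box","clamp","fixed_face","moving_face","trigger_grip","film_camera","loupe","vase"]:
        print(t,[(round(d["conf"],2),np.round(d["at"]).tolist(),int(d["pixels"].sum())) for d in masks_of(t,c)])
a=cv2.imread("pics/side0.png");b=cv2.imread("pics/top0.png")
print(get_obs())
E
```

```text
side 44.16787588924979 273.80405639496234 206.16067025197358 [[-0.962, -0.182, 0.206, 0.272], [-0.274, 0.689, -0.671, 1.057], [-0.02, -0.702, -0.712, 1.187], [0.0, 0.0, 0.0, 1.0]]
red_canister [(0.78, [204.0, 290.0], 282), (0.72, [250.0, 295.0], 315), (0.72, [244.0, 353.0], 326)]
blue_canister [(0.53, [254.0, 273.0], 280)]
tray_box [(0.87, [271.0, 303.0], 5861), (0.31, [247.0, 295.0], 308)]
clamp [(0.93, [296.0, 202.0], 4048)]
fixed_face [(0.64, [270.0, 197.0], 66)]
moving_face [(0.91, [280.0, 210.0], 393)]
trigger_grip [(0.59, [304.0, 204.0], 160)]
film_camera [(0.81, [327.0, 131.0], 796)]
loupe [(0.78, [224.0, 214.0], 274), (0.67, [273.0, 208.0], 300)]
vase [(0.85, [213.0, 237.0], 983)]
top 54.21854660089809 281.6404761991764 203.6136465625895 [[0.013, -0.988, 0.154, 0.437], [-1.0, -0.012, 0.007, 0.004], [-0.005, -0.154, -0.988, 1.054], [0.0, 0.0, 0.0, 1.0]]
red_canister [(0.65, [133.0, 214.0], 330), (0.62, [161.0, 157.0], 245), (0.52, [96.0, 224.0], 287)]
blue_canister [(0.61, [165.0, 206.0], 294), (0.61, [323.0, 223.0], 8993), (0.56, [159.0, 233.0], 6997), (0.53, [464.0, 236.0], 
[... 319 characters left out ...]
.62, [272.0, 143.0], 348)]
vase []
{'clock': 1.1, 'joint_pos': array([1.30998461e+00, 2.40616733e-01, 4.99068737e-03, 1.33517211e+00,
       2.19064774e-05, 1.57082082e+00]), 'joint_vel': array([0.00057091, 0.00054768, 0.00059426, 0.00116522, 0.00272753,
       0.00044429]), 'tau': array([-1.88882955e-04, -3.72222769e+01,  2.52693558e+01,  1.23261081e-03,
       -2.69672489e-05,  3.74504140e-06]), 'eef_pos': array([0.128927  , 0.48309816, 0.20389454]), 'tool_rot': array([ 1.30048708e-01,  9.91507606e-01,  5.17433067e-07, -1.09791642e-05]), 'ft_force': array([ 0.09843763, -0.36347652,  0.62710048]), 'ft_torque': array([-0.02415127, -0.01601855,  0.02235877]), 'grip_width': 0.0856288311066385}
```

View pics/top0.png

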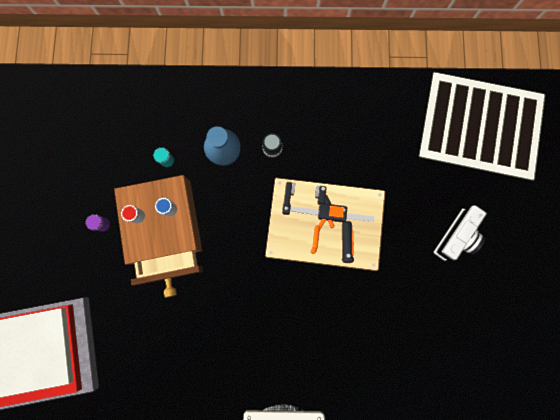

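View pics/side0.png

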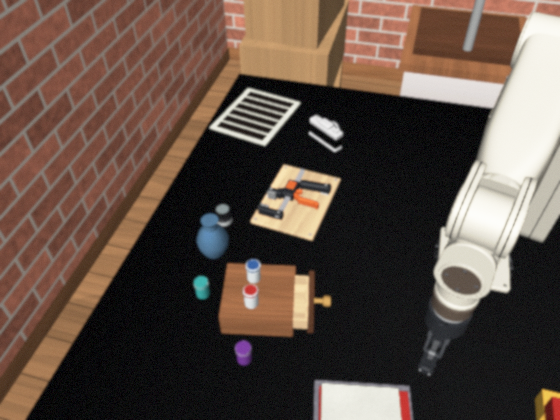

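Top view: red canister at (129,213) and blue at (163,206) stand on the wooden box. The look-alikes are turquoise (162,156) and purple (96,223), both on the table. The clamp is at about (325,220), with the orange trigger at (318,238). The side view agrees: red at (250,295), blue at (254,270).

Run:
```python
from h import *
for c in("side","top"):
    print(c,"tcp",proj(c,get_obs()["eef_pos"]),"base",proj(c,[0,0,0]))
print("red top",ray("top",(129,211.5),.131),ray("side",(250.5,290),.131))
print("blue top",ray("top",(163,205),.131),ray("side",(253.5,266),.131))
a=cv2.imread("pics/top0.png");
c=[(276,178),(385,190),(379,270),(265,257)]
p=np.array([ray("top",q,.012) for q in c]);print(p,np.linalg.norm(p-np.roll(p,-1,0),axis=1),p.mean(0))
s=np.array([ray("side",q,.012) for q in [(289,166),(340,183),(314,239),(251,221)]]);print(s.mean(0),np.linalg.norm(s-np.roll(s,-1,0),axis=1))
t=cv2.resize(a[165:280,255:395],None,fx=5,fy=5,interpolation=cv2.INTER_CUBIC)
u=cv2.resize(a[165:280,80:220],None,fx=5,fy=5,interpolation=cv2.INTER_CUBIC)
cv2.imwrite("pics/c1.png",t);cv2.imwrite("pics/c2.png",u)
```

```text
side tcp [428.01462964 363.30064529] base [472.36043775 259.48963924]
top tcp [ 34.39759528 425.10775028] base [282.82656598 453.83289282]
red top [0.55844359 0.35656587 0.131     ] [0.55375555 0.35650553 0.131     ]
blue top [0.57433364 0.2800131  0.131     ] [0.5690821  0.28313243 0.131     ]
[[ 0.66643951  0.02605219  0.012     ]
 [ 0.63815829 -0.2556972   0.012     ]
 [ 0.43408843 -0.23545245  0.012     ]
 [ 0.46270492  0.05069908  0.012     ]] [0.28316523 0.2050716  0.28757886 0.20522001] [ 0.55034779 -0.1035996   0.012     ]
[ 0.54119954 -0.09504527  0.012     ] [0.19013852 0.26378164 0.20622181 0.28487102]
```

View pics/c1.png

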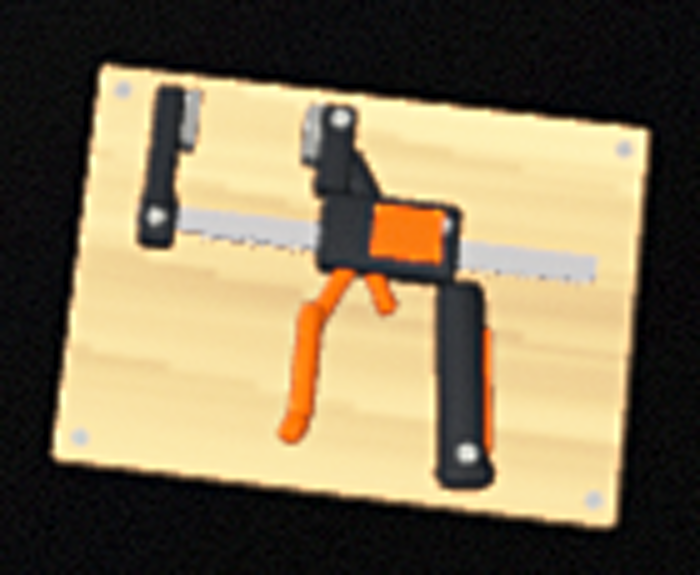

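View pics/c2.png

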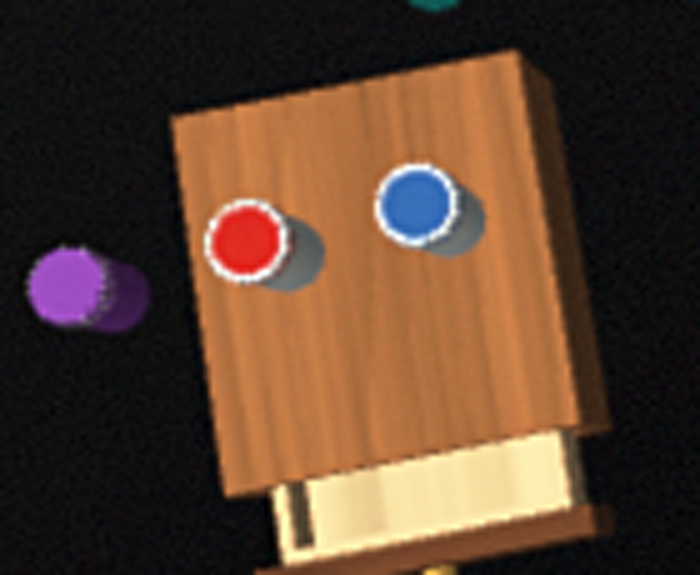

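The crops confirm it: the target is the red-topped canister on the box, at crop (245,240). Blue is beside it, and purple and turquoise are off the box. The board measures 283×205 mm, which fits. I'll plan the approach.

```bash
cat >> h.py <<'E'
psi=-0.0997; C0=np.array([0.571,-0.1177,0])
def cl(p): # clamp mm -> world m
    return C0+R.from_euler("z",psi).apply(np.array(p,float)/1000)
def cl_inv(p): return R.from_euler("z",-psi).apply(np.array(p)-C0)*1000
RT=R.from_matrix(np.array([[0,1,0],[1,0,0],[0,0,-1.]]))  # tool y along +x
def plan(p,rot,n=5):
    o=get_obs();r=R.from_quat(o["tool_rot"]);d=(np.array(p)-o["eef_pos"])/n
    w=(r.inv()*rot).as_rotvec()/n
    for i in range(n): print(np.round(r.inv().apply(d)*1000,1),np.round(np.degrees(w),2));r=r*R.from_rotvec(w)
RP=R.from_euler("z",psi)*RT
E
python3 - <<'E'
from h import *
plan([0.556,0.3565,0.20],RP,10)
print(get_obs()["clock"])
E
```

```text
[-44.5  -1.2   0.4] [-0.   -0.    8.08]
[-44.3   5.1   0.4] [-0.   -0.    8.08]
[-43.1  11.2   0.4] [-0.   -0.    8.08]
[-41.1  17.2   0.4] [-0.   -0.    8.08]
[-38.3  22.8   0.4] [-0.   -0.    8.08]
[-34.7  27.9   0.4] [-0.   -0.    8.08]
[-30.4  32.5   0.4] [-0.   -0.    8.08]
[-25.6  36.5   0.4] [-0.   -0.    8.08]
[-20.2  39.7   0.4] [-0.   -0.    8.08]
[-14.4  42.1   0.4] [-0.   -0.    8.08]
1.1
```

Emit:
jog_arm(deltas=[[[-44,-1,0,0,0,8,60],[-44,5,0,0,0,8,60],[-43,11,0,0,0,8,60],[-41,17,0,0,0,8,60],[-38,23,0,0,0,8,60]]])

```text
clock: 1.6
eef_pos: [0.3422, 0.4212, 0.2041]
tool_rot: [0.467, 0.884, 0.001, -0.001]
ft_force: [-0.4, 0.8, -0.6]
grip_width: 0.06
```

Emit:
jog_arm(deltas=[[[-35,28,0,0,0,8,60],[-30,32,0,0,0,8,60],[-26,36,0,0,0,8,60],[-20,40,0,0,0,8,60],[-14,42,0,0,0,8,60]]])

```text
clock: 2.1
eef_pos: [0.5628, 0.351, 0.2039]
tool_rot: [0.751, 0.66, 0.001, -0.002]
ft_force: [0.1, -1.1, 0.2]
grip_width: 0.0599
```

Run:
```python
from h import *
plan([0.556,0.3565,0.20],RP,2)
```

```text
[ 2.3 -3.7  2. ] [-0.02 -0.13 -0.84]
[ 2.3 -3.7  2. ] [-0.02 -0.13 -0.84]
```

Emit:
jog_arm(deltas=[[[2,-4,22,0,0,-1,60],[2,-4,25,0,0,-1,60],[0,0,30,0,0,0,60],[0,0,25,0,0,0,60],[0,0,0,0,0,0,60]]])

```text
clock: 2.6
eef_pos: [0.5666, 0.3535, 0.0989]
tool_rot: [0.744, 0.668, 0.006, -0.001]
ft_force: [0.6, 0.4, 0.5]
grip_width: 0.0601
```

Run:
```python
from h import *
a=shot("side","s1.png")[190:370,170:350];b=shot("top","t1.png")[150:330,50:230]
cv2.imwrite("pics/v1.png",cv2.resize(np.hstack([a,b])[:,:,::-1],None,fx=2.2,fy=2.2,interpolation=cv2.INTER_CUBIC))
plan([0.556,0.3565,0.098],RP,1)
```

```text
[  1.6 -11.8   2.5] [ 0.52 -0.56 -0.41]
```

View pics/v1.png

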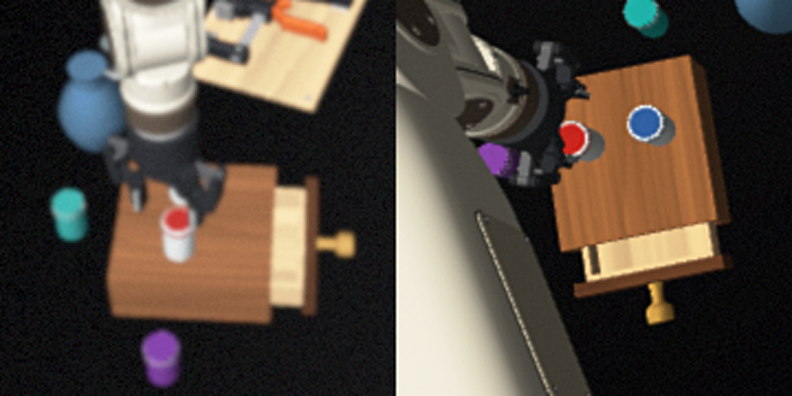

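Run:
```python
from h import *
o=get_obs();p=o["eef_pos"];g=R.from_quat(o["tool_rot"])
for c,of in(("side",(170,190,0)),("top",(50,150,396))):
    for n,q in(("tcp",p),("f+",p+g.apply([0,.03,-.01])),("f-",p+g.apply([0,-.03,-.01])),("est red top",[.556,.3565,.131])):
        u=proj(c,q);print(c,n,np.round((u-of[:2])*2.2+[of[2],0]))
    for t in("red_canister","blue_canister"):print(t,[(round(d["conf"],2),np.round(d["at"]).tolist()) for d in masks_of(t,c)])
```

```text
side tcp [168. 231.]
side f+ [144. 218.]
side f- [192. 234.]
side est red top [175. 220.]
red_canister [(0.87, [248.0, 295.0]), (0.76, [244.0, 352.0]), (0.51, [202.0, 287.0])]
blue_canister []
top tcp [584. 131.]
top f+ [585. 102.]
top f- [576. 158.]
top est red top [570. 138.]
red_canister [(0.81, [162.0, 156.0]), (0.71, [135.0, 213.0]), (0.57, [99.0, 221.0]), (0.41, [220.0, 147.0]), (0.35, [318.0, 192.0])]
blue_canister [(0.72, [168.0, 206.0])]
```

Run:
```python
from h import *
a=cv2.imread("pics/s1.png")[230:330,200:300];b=cv2.imread("pics/t1.png")[155:255,80:180]
cv2.imwrite("pics/v2.png",cv2.resize(np.hstack([a,b]),None,fx=4,fy=4,interpolation=cv2.INTER_CUBIC))
print(proj("top",[.555,.3565,.131]),get_obs()["ft_force"],get_obs()["joint_pos"])
```

```text
[128.92262674 213.00200336] [ 0.37011086 -0.35729402 -0.29535819] [5.56335880e-01 6.19894176e-01 3.19553834e-01 1.25500658e+00
 2.12392167e-03 2.23396160e+00]
```

View pics/v2.png

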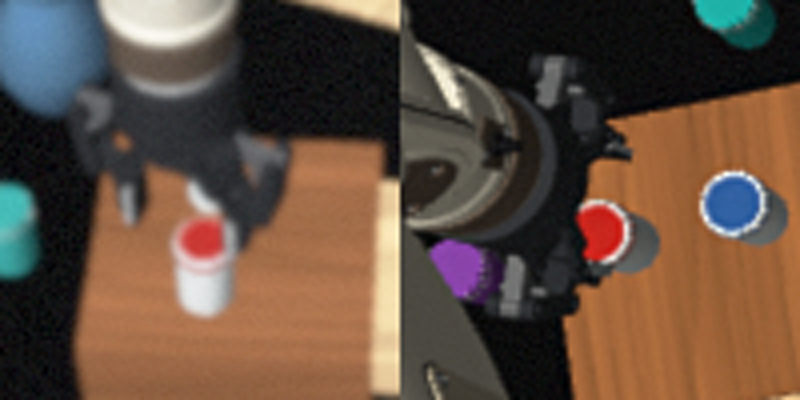

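Emit:
jog_arm(deltas=[[[0,-11,0,0,0,0,60],[0,0,0,0,0,0,60]]])

```text
clock: 3.1
eef_pos: [0.5577, 0.3556, 0.1026]
tool_rot: [0.744, 0.668, 0.009, 0.001]
ft_force: [0.3, -0.5, 0.2]
grip_width: 0.0603
```

Run:
```python
from h import *
plan([0.556,0.3565,0.088],RP,1)
```

```text
[ 0.6 -1.9 14.5] [ 0.7  -0.69 -0.42]
```

Emit:
jog_arm(deltas=[[[0,-2,14,0.7,-0.7,0,60],[0,0,0,0,0,0,60],[0,0,0,0,0,0,25],[0,0,0,0,0,0,25],[0,0,0,0,0,0,25]]])

```text
clock: 3.6
eef_pos: [0.5571, 0.3563, 0.0879]
tool_rot: [0.744, 0.668, -0.0, 0.0]
ft_force: [-0.0, 0.3, 0.1]
grip_width: 0.0343
```

Emit:
jog_arm(deltas=[[[0,0,0,0,0,0,25],[0,0,0,0,0,0,25],[0,0,0,0,0,0,25]]])

```text
clock: 3.9
eef_pos: [0.5572, 0.3562, 0.0879]
tool_rot: [0.744, 0.668, 0.0, 0.0]
ft_force: [-0.2, -0.2, -0.1]
grip_width: 0.0345
```

Emit:
jog_arm(deltas=[[[0,0,-30,0,0,0,25],[0,0,-45,0,0,0,25],[0,0,-45,0,0,0,25]]])

```text
clock: 4.2
eef_pos: [0.5526, 0.353, 0.2008]
tool_rot: [0.744, 0.668, -0.01, -0.001]
ft_force: [0.4, 0.3, -0.6]
grip_width: 0.0348
```

Run:
```python
from h import *
t=cl([52,69,0]);print(t);t[2]=.2
plan(t,RP,10)
o=get_obs();print(o["grip_width"],o["ft_force"])
```

```text
[ 0.62960968 -0.05421846  0.        ]
[-39.7  12.    0.4] [-0.09  0.08 -0.04]
[-39.7  12.    0.4] [-0.09  0.08 -0.04]
[-39.7  12.    0.4] [-0.09  0.08 -0.04]
[-39.7  11.9   0.3] [-0.09  0.08 -0.04]
[-39.7  11.9   0.3] [-0.09  0.08 -0.04]
[-39.7  11.9   0.3] [-0.09  0.08 -0.04]
[-39.7  11.8   0.2] [-0.09  0.08 -0.04]
[-39.7  11.8   0.2] [-0.09  0.08 -0.04]
[-39.7  11.8   0.2] [-0.09  0.08 -0.04]
[-39.7  11.8   0.1] [-0.09  0.08 -0.04]
0.03484522210900696 [ 0.36755889  0.31463205 -0.64185827]
```

Emit:
jog_arm(deltas=[[[-40,12,0,0,0,0,25],[-40,12,0,0,0,0,25],[-40,12,0,0,0,0,25],[-40,12,0,0,0,0,25],[-40,12,0,0,0,0,25]]])

```text
clock: 4.7
eef_pos: [0.5968, 0.1511, 0.2123]
tool_rot: [0.74, 0.673, 0.001, 0.001]
ft_force: [1.2, 0.7, 0.0]
grip_width: 0.0346
```

Emit:
jog_arm(deltas=[[[-40,12,0,0,0,0,25],[-40,12,0,0,0,0,25],[-40,12,0,0,0,0,25],[-35,10,0,0,0,0,25],[0,0,0,0,0,0,25]]])

```text
clock: 5.2
eef_pos: [0.6287, -0.0205, 0.2131]
tool_rot: [0.742, 0.67, 0.001, 0.003]
ft_force: [-0.9, 0.2, -0.9]
grip_width: 0.0345
```

Run:
```python
from h import *
t=cl([52,69,0]);t[2]=.11
plan(t,RP,2)
o=get_obs();print(o["grip_width"],o["ft_force"])
```

```text
[-16.6   1.9  51.6] [ 0.15  0.08 -0.07]
[-16.7   2.   51.6] [ 0.15  0.08 -0.07]
0.03449029587962017 [-0.94194777  0.20129762 -0.9263305 ]
```

Emit:
jog_arm(deltas=[[[-17,2,20,0,0,0,25],[-17,2,25,0,0,0,25],[0,0,30,0,0,0,25],[0,0,28,0,0,0,25],[0,0,0,0,0,0,25]]])

```text
clock: 5.7
eef_pos: [0.6311, -0.0569, 0.1088]
tool_rot: [0.743, 0.669, 0.003, 0.004]
ft_force: [-0.1, 1.4, -1.4]
grip_width: 0.0344
```

Run:
```python
from h import *
t=cl([52,69,0]);t[2]=.027
plan(t,RP,2)
a=shot("side","s2.png")[140:260,210:330];b=shot("top","t2.png")[150:270,255:375]
cv2.imwrite("pics/v3.png",cv2.resize(np.hstack([a,b])[:,:,::-1],None,fx=3.3,fy=3.3,interpolation=cv2.INTER_CUBIC))
```

```text
[ 1.3 -1.3 40.9] [ 0.29  0.05 -0.15]
[ 1.3 -1.1 40.9] [ 0.29  0.05 -0.15]
```

View pics/v3.png

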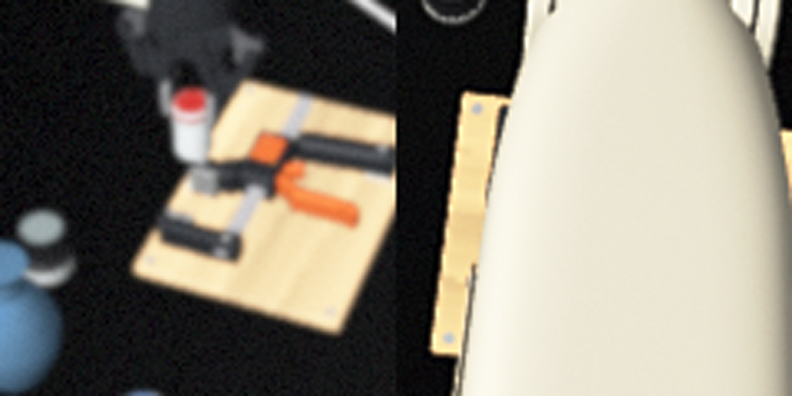

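Run:
```python
from h import *
for n,p in(("fixed",[52,48,31]),("moving",[52,114,31]),("grip",[-62,34,31]),("can top at place",[52,69,68]),("can base",[52,69,12])):
    for c,o in(("side",(210,140)),("top",(255,165))):print(n,c,np.round(proj(c,cl(p)),1),np.round((proj(c,cl(p))-o)*(3.3 if c=="side" else 5)))
p=get_obs()["eef_pos"]-[0,0,.013];print("can base now",(proj("side",p)-[210,140])*3.3,cl_inv(p))
```

```text
fixed side [271.2 195.8] [202. 184.]
fixed top [315.6 191.9] [303. 134.]
moving side [263.3 209.7] [176. 230.]
moving top [289.7 189. ] [173. 120.]
grip side [306.3 201.7] [318. 204.]
grip top [316.6 237.2] [308. 361.]
can top at place side [268.4 191.7] [193. 171.]
can top at place top [308.2 188.2] [266. 116.]
can base side [268.9 204.4] [194. 212.]
can base top [306.9 192.3] [259. 137.]
can base now [188.10524517 143.10617919] [ 56.65965147  66.83457029 100.31300588]
```

Emit:
jog_arm(deltas=[[[0,-4,20,0,0,0,25],[0,0,25,0,0,0,25],[0,0,20,0,0,0,25],[0,0,0,0,0,0,25],[0,0,0,0,0,0,25]]])

```text
clock: 6.3
eef_pos: [0.6411, -0.0547, 0.0604]
tool_rot: [0.742, 0.67, 0.013, 0.015]
ft_force: [0.3, -0.0, 0.2]
grip_width: 0.0346
```

Run:
```python
from h import *
t=cl([52,69,0]);t[2]=.027
plan(t,RP,1);o=get_obs()
print(cl_inv(o["eef_pos"]),o["ft_force"],o["joint_vel"].round(3))
```

```text
[ -0.7 -12.8  33. ] [ 2.27  0.05 -0.07]
[63.47511914 69.6844648  60.43814569] [ 0.28832197 -0.03080948  0.18108746] [ 0.006 -0.002  0.008  0.009  0.002  0.002]
```

Emit:
jog_arm(deltas=[[[-1,-13,-2,2.3,0,0,25],[0,0,0,0,0,0,25]]])

```text
clock: 6.5
eef_pos: [0.6306, -0.054, 0.0668]
tool_rot: [0.742, 0.671, 0.002, 0.002]
ft_force: [0.7, -0.2, -0.8]
grip_width: 0.0349
```

Run:
```python
from h import *
t=cl([52,69,0]);t[2]=.026
plan(t,RP,1);o=get_obs()
print(cl_inv(o["eef_pos"]),o["ft_force"],o["joint_vel"].round(3))
```

```text
[-0.3 -1.2 40.8] [ 0.32  0.04 -0.02]
[52.97909613 69.34369146 66.79404921] [ 0.74772534 -0.1989702  -0.77074796] [ 0.008 -0.02   0.019 -0.037  0.002  0.   ]
```

Emit:
jog_arm(deltas=[[[0,-2,10,0.5,0,0,25],[0,-1,10,0.4,0,0,25],[0,-1,10,0.4,0,0,25],[0,-1,4,0.4,0,0,25],[0,0,0,0,0,0,25]]])

```text
clock: 7.0
eef_pos: [0.6283, -0.0534, 0.033]
tool_rot: [0.741, 0.671, -0.006, -0.007]
ft_force: [-0.3, 0.9, -0.9]
grip_width: 0.0347
```

Run:
```python
from h import *
t=cl([52,69,0]);t[2]=.026
plan(t,RP,1);o=get_obs()
print(cl_inv(o["eef_pos"]),o["ft_force"],o["joint_vel"].round(3))
```

```text
[-0.7  1.5  7. ] [-1.07  0.03 -0.  ]
[50.66040277 69.67973002 33.00503552] [-0.34710736  0.93953552 -0.86356097] [-0.     0.008 -0.01  -0.004 -0.    -0.001]
```

Emit:
jog_arm(deltas=[[[-1,1,6,-1,0,0,25],[0,0,0,0,0,0,25],[0,0,1.5,0,0,0,25],[0,0,0,0,0,0,25]]])

```text
clock: 7.4
eef_pos: [0.6294, -0.0545, 0.0252]
tool_rot: [0.742, 0.671, -0.001, -0.0]
ft_force: [-0.2, 0.2, -0.9]
grip_width: 0.0343
```

Run:
```python
from h import *
t=cl([52,69,0]);t[2]=.025
plan(t,RP,1);o=get_obs()
print(cl_inv(o["eef_pos"]),o["ft_force"],o["joint_vel"].round(3))
```

```text
[0.3 0.1 0.2] [-0.08  0.02 -0.01]
[51.87031092 68.66833773 25.19876438] [-0.1997832   0.21891748 -0.91417765] [ 0.001  0.001  0.009  0.002 -0.     0.   ]
```

Emit:
jog_arm(deltas=[[[0,0,1,0,0,0,25],[0,0,0,0,0,0,25]]])

```text
clock: 7.6
eef_pos: [0.63, -0.0546, 0.025]
tool_rot: [0.741, 0.671, -0.0, -0.0]
ft_force: [-0.2, 0.3, -0.5]
grip_width: 0.0344
```

Emit:
jog_arm(deltas=[[[0,0,1.5,0,0,0,25],[0,0,0,0,0,0,25]]])

```text
clock: 7.8
eef_pos: [0.6305, -0.0545, 0.0251]
tool_rot: [0.741, 0.671, 0.0, 0.0]
ft_force: [-0.7, -0.2, -1.1]
grip_width: 0.0342
```

Emit:
jog_arm(deltas=[[[0,-0.5,2.5,0,0,0,25],[0,0,0,0,0,0,25]]])

```text
clock: 8.0
eef_pos: [0.631, -0.0545, 0.0252]
tool_rot: [0.741, 0.671, 0.001, 0.002]
ft_force: [-0.2, -0.3, 0.0]
grip_width: 0.0349
```

Emit:
jog_arm(deltas=[[[0,-1,3,-0.2,0,0,25]]])

```text
clock: 8.1
eef_pos: [0.6314, -0.0545, 0.0244]
tool_rot: [0.741, 0.671, 0.004, 0.004]
ft_force: [-5.7, 0.8, 22.0]
grip_width: 0.0345
```

Emit:
jog_arm(deltas=[[[0,0,0,0.5,0,0,25],[0,0,0,0,0,0,30],[0,0,0,0,0,0,60],[0,0,0,0,0,0,60],[0,0,0,0,0,0,60]]])

```text
clock: 8.6
eef_pos: [0.631, -0.0545, 0.0231]
tool_rot: [0.741, 0.671, 0.0, 0.001]
ft_force: [0.3, -0.2, -0.5]
grip_width: 0.0598
```

Run:
```python
from h import *
o=get_obs()
print(cl_inv(o["eef_pos"]),o["ft_force"],o["grip_width"],R.from_quat(o["tool_rot"]).inv().apply([0,0,1]))
shot("side","s3.png");m=masks_of("red_canister","side");print([(round(d["conf"],2),d["at"],proj("side",cl([52.5,69,40]))) for d in m])
```

```text
[53.45708374 68.88709919 23.05620629] [ 0.25825762 -0.18774696 -0.51713787] 0.059788923344165947 [-1.20814757e-04  1.53319515e-03 -9.99998817e-01]
[(0.57, [269.2, 195.4], array([268.51994861, 198.09842421])), (0.52, [241.7, 355.5], array([268.51994861, 198.09842421])), (0.48, [203.0, 289.3], array([268.51994861, 198.09842421]))]
```

Emit:
jog_arm(deltas=[[[0,0.5,-12,0,0,0,60],[0,1,-15,0,0,0,60],[0,1,-20,0,0,0,60],[0,0,-30,0,0,0,60],[0,0,-30,0,0,0,60]]])

```text
clock: 9.2
eef_pos: [0.6296, -0.0544, 0.1303]
tool_rot: [0.741, 0.671, -0.003, -0.004]
ft_force: [0.5, -0.3, -0.9]
grip_width: 0.0597
```

Run:
```python
from h import *
o=get_obs()
print(cl_inv(o["eef_pos"]),o["ft_force"])
for p in([-62,60,31],):
  t=cl(p);t[2]=.13;print(t)
  RQ=R.from_euler("z",psi+np.pi/2)*RT
  plan(t,RQ,10)
  RQ=R.from_euler("z",psi)*RT
  plan(t,RQ,5)
print(o["joint_pos"])
a=shot("side","s4.png")[140:260,210:330]
cv2.imwrite("pics/v4.png",cv2.resize(a[:,:,::-1],None,fx=5,fy=5,interpolation=cv2.INTER_CUBIC))
```

```text
[ 52.01643521  68.8582927  130.25072986] [ 0.47515491 -0.31226254 -0.85327657]
[ 0.51527998 -0.05182679  0.13      ]
[ -0.9 -11.4   0.1] [-0.05 -0.04 -9.  ]
[  0.9 -11.4   0.1] [-0.05 -0.04 -9.  ]
[  2.7 -11.1   0.1] [-0.05 -0.04 -9.  ]
[  4.4 -10.6   0.1] [-0.05 -0.04 -9.  ]
[ 6.  -9.7  0.1] [-0.05 -0.04 -9.  ]
[ 7.4 -8.7  0.1] [-0.05 -0.04 -9.  ]
[ 8.7 -7.4  0.1] [-0.05 -0.04 -9.  ]
[ 9.8 -6.   0.1] [-0.05 -0.04 -9.  ]
[10.6 -4.4  0. ] [-0.05 -0.04 -9.  ]
[11.1 -2.7  0. ] [-0.05 -0.04 -9.  ]
[ -1.8 -22.8   0.3] [-0.11  0.    0.  ]
[ -1.8 -22.8   0.2] [-0.11  0.    0.  ]
[ -1.8 -22.8   0.2] [-0.11  0.    0.  ]
[ -1.8 -22.8   0.1] [-0.11  0.    0.  ]
[ -1.8 -22.8   0.1] [-0.11  0.    0.  ]
[-8.60476085e-02  5.49117521e-01  2.73156173e-01  1.30474882e+00
 -1.51732339e-04  1.58440109e+00]
```

View pics/v4.png

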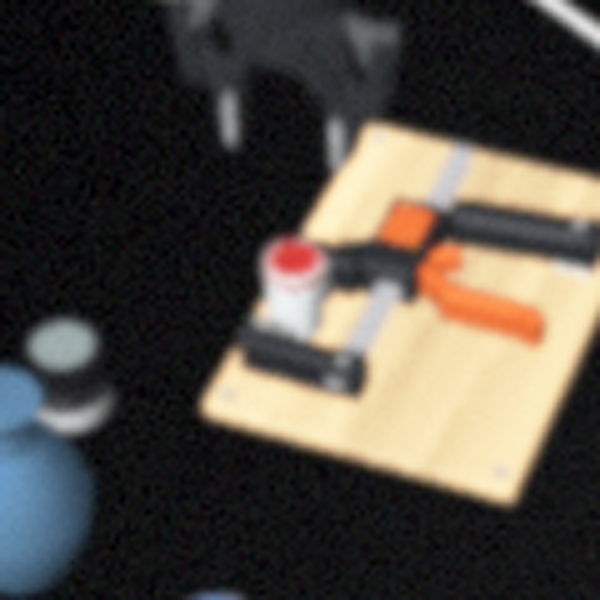

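The canister stands upright between the jaws, at crop (295,290), and has been released. Next I shut the gripper and move in front of the trigger.

Emit:
jog_arm(deltas=[[[-1,-24,0,0,0,0,0],[-1,-24,0,0,0,0,0],[-1,-24,0,0,0,0,0],[-1,-24,0,0,0,0,0],[0,-20,0,0,0,0,0]]])

```text
clock: 9.75
eef_pos: [0.5201, -0.0474, 0.1437]
tool_rot: [0.741, 0.671, 0.005, 0.006]
ft_force: [0.4, 0.2, -0.3]
grip_width: -0.0001
```

Run:
```python
from h import *
o=get_obs()
print(cl_inv(o["eef_pos"]),o["ft_force"],o["grip_width"])
t=cl([-66,64,0]);t[2]=.05;plan(t,RP,3)
```

```text
[-57.67589042  64.85238519 143.74071665] [ 0.37420106  0.2206945  -0.31158851] -0.0001288935282352763
[-0.3 -3.3 31.2] [ 0.31 -0.    0.  ]
[-0.3 -3.1 31.2] [ 0.31 -0.    0.  ]
[-0.3 -2.9 31.2] [ 0.31 -0.    0.  ]
```

Emit:
jog_arm(deltas=[[[0,-5,30,0.8,0,0,0],[0,-4,30,0.5,0,0,0],[0,-4,25,0.5,0,0,0],[0,-3,20,0.3,0,0,0],[0,0,0,0,0,0,0]]])

```text
clock: 10.25
eef_pos: [0.505, -0.046, 0.0429]
tool_rot: [0.741, 0.671, -0.003, -0.004]
ft_force: [-0.0, 0.9, -0.1]
grip_width: -0.0001
```

Run:
```python
from h import *
o=get_obs()
print(cl_inv(o["eef_pos"]),o["ft_force"],o["grip_width"])
t=cl([-66,58,0]);t[2]=.022;plan(t,RP,2)
```

```text
[-72.85048404  64.81389863  42.94587373] [-0.04295386  0.87614419 -0.13902823] -0.00012786043641114725
[-3.4  3.5 10.4] [-0.28 -0.    0.  ]
[-3.4  3.5 10.5] [-0.28 -0.    0.  ]
```

Emit:
jog_arm(deltas=[[[-2,3,10,-0.2,0,0,0],[-3,3,9,0,0,0,0],[0,0,0,0,0,0,0]]])

```text
clock: 10.55
eef_pos: [0.5138, -0.0522, 0.0258]
tool_rot: [0.741, 0.671, 0.0, -0.0]
ft_force: [0.9, 0.5, 0.3]
grip_width: -0.0
```

```bash
cat >> h.py <<'E'
RZ=R.from_euler("z",-psi)
def st(cam=True):
    o=get_obs();c=cl_inv(o["eef_pos"]);F=RZ.apply(o["ft_force"])
    print("clk",o["clock"].__round__(2),"tcp clamp",c.round(1),"F",F.round(1));return c
def measure(name):
    im=shot("side",name)
    d=masks_of("moving_face","side");print("mov",[(round(x["conf"],2),x["at"]) for x in d[:2]])
E
python3 - <<'E'
from h import *
st();measure("s5.png")
o=get_obs();print(R.from_quat(o["tool_rot"]).as_matrix()@np.eye(3)[2])
E
```

```text
clk 10.55 tcp clamp [-63.5  59.4  25.8] F [0.9 0.6 0.3]
mov [(0.53, [273.0, 210.2])]
[ 7.15077371e-04  1.05728132e-04 -9.99999739e-01]
```

Emit:
jog_arm(deltas=[[[-7,0,0,0,0,0,0],[-7,0,0,0,0,0,0],[-7,0,0,0,0,0,0],[-7,0,0,0,0,0,0],[0,0,0,0,0,0,0]]])

```text
clock: 11.15
eef_pos: [0.5124, -0.0829, 0.0285]
tool_rot: [0.741, 0.671, 0.001, 0.002]
ft_force: [1.1, 0.6, -0.5]
grip_width: -0.0005
```

Run:
```python
from h import *
st();measure("s6.png")
```

```text
clk 11.15 tcp clamp [-61.8  28.8  28.5] F [ 1.   0.7 -0.5]
mov [(0.88, [273.0, 213.6])]
```

Run:
```python
from h import *
a=cv2.imread("pics/s5.png")[150:250,240:340];b=cv2.imread("pics/s6.png")[150:250,240:340]
cv2.imwrite("pics/v5.png",cv2.resize(np.hstack([a,b]),None,fx=4,fy=4,interpolation=cv2.INTER_CUBIC))
```

```text
(no output)
```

View pics/v5.png

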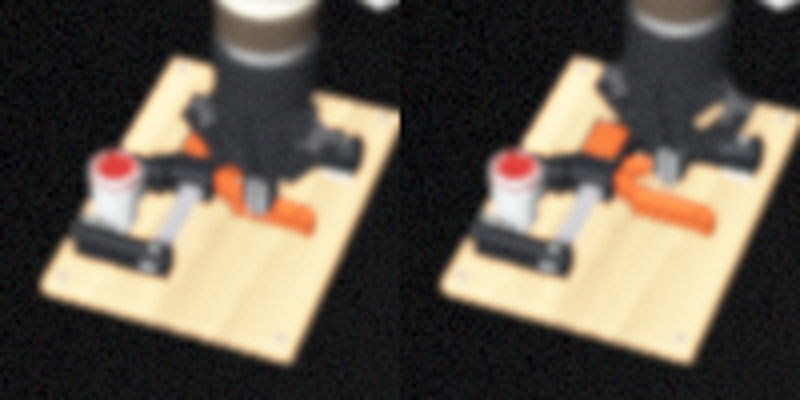

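Run:
```python
from h import *
for p in([-63.5,59.4,25.8],[-61.8,28.8,28.5],[-62,34,44],[-91,40,44]):
    print(p,(proj("side",cl(p))-[240,150])*4)
from scipy.optimize import *
print(get_obs()["tool_rot"],get_obs()["eef_pos"])
# tip seen: crop (258,212) and (668-400,183)
for u,p in(((258,212),[-63.5,59.4,25.8]),((268,183),[-61.8,28.8,28.5])):
    for z in(.02,.03,.045,.06): print(z,cl_inv(ray("side",(240+u[0]/4,150+u[1]/4),z)).round(1))
```

```text
[-63.5, 59.4, 25.8] [256.40949703 233.56815867]
[-61.8, 28.8, 28.5] [267.21949769 204.76519504]
[-62, 34, 44] [265.7974404  195.21569576]
[-91, 40, 44] [298.49528259 209.41512924]
[0.74123186 0.67124589 0.00139822 0.00152778] [ 0.51242075 -0.08220992  0.02842879]
0.02 [-55.   30.9  20. ]
0.03 [-58.1  40.4  30. ]
0.045 [-62.7  54.7  45. ]
0.06 [-67.3  68.9  60. ]
0.02 [-51.7  -3.1  20. ]
0.03 [-54.8   6.7  30. ]
0.045 [-59.4  21.4  45. ]
0.06 [-64.1  36.1  60. ]
```

The fingertips show about 22 mm higher than the reported TCP, so they passed over the trigger without touching it. I'll go back in front of it and come in lower, watching the force.

Emit:
jog_arm(deltas=[[[0,0,-12,0,0,0,0],[10,0,-4,0,0,0,0],[12,0,0,0,0,0,0],[12,0,0,0,0,0,0],[0,-2,4,0,0,0,0]]])

```text
clock: 11.75
eef_pos: [0.5152, -0.0441, 0.0429]
tool_rot: [0.741, 0.672, 0.003, 0.002]
ft_force: [0.5, 0.4, 0.2]
grip_width: -0.0001
```

Run:
```python
from h import *
st();t=cl([-65,60,20]);plan(t,RP,3)
```

```text
clk 11.75 tcp clamp [-62.8  67.6  42.9] F [0.4 0.5 0.2]
[-2.6 -0.8  7.6] [ 0.13 -0.03  0.04]
[-2.6 -0.8  7.6] [ 0.13 -0.03  0.04]
[-2.6 -0.8  7.6] [ 0.13 -0.03  0.04]
```

Emit:
jog_arm(deltas=[[[-2,-2,8,0.3,0,0,0],[-2,-1,8,0.2,0,0,0],[-2,-1,7,0.2,0,0,0],[0,0,4,0,0,0,0],[0,0,4,0,0,0,0]]])

```text
clock: 12.25
eef_pos: [0.5082, -0.0494, 0.0075]
tool_rot: [0.74, 0.672, -0.003, -0.004]
ft_force: [0.4, 0.3, 0.5]
grip_width: -0.0002
```

Run:
```python
from h import *
st();shot("side","s7.png")
```

```text
clk 12.25 tcp clamp [-69.3  61.7   7.5] F [0.4 0.3 0.5]
```

Emit:
jog_arm(deltas=[[[-5,1,0,0,0,0,0],[-6,1,0,0,0,0,0],[-6,0,1,0,0,0,0]]])

```text
clock: 12.6
eef_pos: [0.5065, -0.0654, 0.0053]
tool_rot: [0.74, 0.673, -0.003, -0.007]
ft_force: [-1.6, 4.0, 2.8]
grip_width: 0.0
```

Run:
```python
from h import *
st();a=cv2.imread("pics/s7.png")[150:250,240:340];b=shot("side","s8.png")[150:250,240:340,::-1]
cv2.imwrite("pics/v6.png",cv2.resize(np.hstack([a,b]),None,fx=4,fy=4,interpolation=cv2.INTER_CUBIC))
```

```text
clk 12.6 tcp clamp [-69.4  45.6   5.3] F [-2.   3.8  2.8]
```

View pics/v6.png

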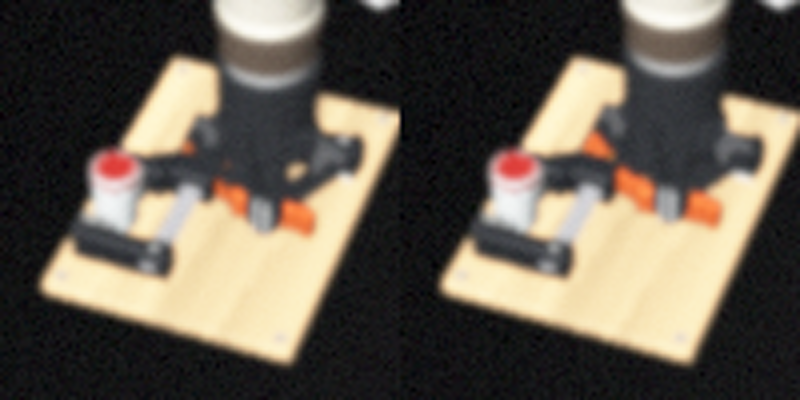

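The trigger is in contact (Fy 3.8 N) and turning, so I continue the first pull.

Emit:
jog_arm(deltas=[[[-6,0,0,0.3,0,0,0],[-6,0,0,0.2,0,0,0],[-6,0,0,0,0,0,0],[-5,0,0,0,0,0,0]]])

```text
clock: 13.05
eef_pos: [0.5019, -0.0835, 0.0055]
tool_rot: [0.739, 0.674, -0.003, -0.017]
ft_force: [-0.9, 7.4, 0.9]
grip_width: 0.0001
```

Run:
```python
from h import *
st();measure("s9.png")
```

```text
clk 13.05 tcp clamp [-72.2  27.2   5.5] F [-1.7  7.3  0.9]
mov [(0.6, [274.3, 212.5])]
```

```bash
cat >> h.py <<'E'
def jaw(name,ref="s5.png",k=8):
    A=cv2.imread("pics/"+ref).astype(np.float32);B=cv2.imread("pics/"+name).astype(np.float32)
    up=lambda I,r0,r1,c0,c1:cv2.resize(I[r0:r1,c0:c1],None,fx=k,fy=k,interpolation=cv2.INTER_CUBIC)
    best=None
    T=up(A,204,224,266,288);S=up(B,190,230,258,300)
    m=cv2.matchTemplate(S,T,cv2.TM_CCOEFF_NORMED);_,s,_,l=cv2.minMaxLoc(m)
    d=np.array([l[0]/k-8,l[1]/k-14]);v=(proj("side",cl([0,80,31]))-proj("side",cl([0,110,31])))/30
    return "jaw closed mm %.1f perp px %.2f score %.3f"%(d@v/(v@v),np.linalg.norm(d-v*(d@v)/(v@v)),s)
E
python3 - <<'E'
from h import *
for n in("s3","s4","s6","s7","s8","s9"):print(n,jaw(n+".png"))
E
```

```text
s3 jaw closed mm 0.0 perp px 0.00 score 1.000
s4 jaw closed mm 0.0 perp px 0.00 score 0.999
s6 jaw closed mm 0.0 perp px 0.00 score 1.000
s7 jaw closed mm 0.0 perp px 0.00 score 1.000
s8 jaw closed mm 0.0 perp px 0.00 score 1.000
s9 jaw closed mm 5.0 perp px 0.09 score 0.997
```

Emit:
jog_arm(deltas=[[[-5,2,0,0,0,0,0],[-5,2,0,0,0,0,0],[-4,1,0,0,0,0,0]]])

```text
clock: 13.45
eef_pos: [0.5012, -0.0923, 0.0053]
tool_rot: [0.738, 0.674, -0.001, -0.024]
ft_force: [-1.3, 13.8, 4.8]
grip_width: 0.0001
```

Run:
```python
from h import *
st();measure("s10.png");print(jaw("s10.png"));plan(cl([-66,15,6]),RP,1)
```

```text
clk 13.45 tcp clamp [-72.   18.3   5.3] F [-2.7 13.6  4.8]
mov []
jaw closed mm 8.4 perp px 0.11 score 0.997
[-3.5  5.9 -1. ] [-2.1  -1.83  0.57]
```

Emit:
jog_arm(deltas=[[[0,0,0,0,0,0,0]]])

```text
clock: 13.65
eef_pos: [0.5011, -0.091, 0.0056]
tool_rot: [0.738, 0.675, 0.0, -0.025]
ft_force: [-0.6, 2.8, -0.6]
grip_width: 0.0002
```

Run:
```python
from h import *
st();b=shot("side","s11.png");print(jaw("s11.png"));o=get_obs();print(o["ft_torque"])
a=cv2.imread("pics/s4.png")[165:235,250:330]
cv2.imwrite("pics/v7.png",cv2.resize(np.hstack([a,b[165:235,250:330,::-1]]),None,fx=5,fy=5,interpolation=cv2.INTER_CUBIC))
```

```text
clk 13.65 tcp clamp [-72.3  19.6   5.6] F [-0.9  2.7 -0.6]
jaw closed mm 8.7 perp px 0.00 score 0.997
[ 0.88174096  0.18193913 -0.0356385 ]
```

View pics/v7.png

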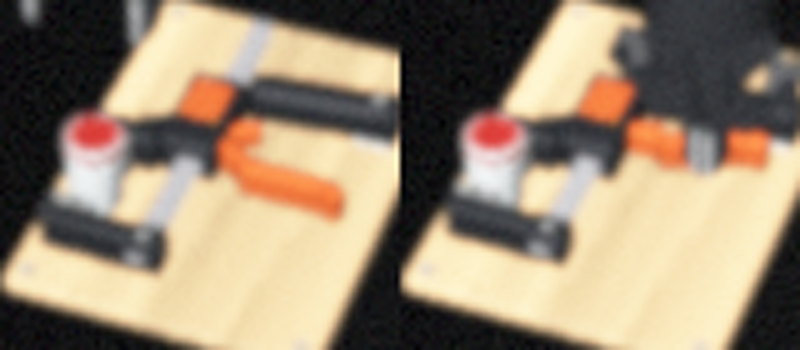

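First pull is complete: the jaw closed 8.7 mm and the trigger is at its stop. The view shows the canister upright at crop (493,155). I release the trigger and pull again.

Emit:
jog_arm(deltas=[[[8,2,0,-0.5,-0.6,0.2,0],[8,2,0,-0.5,-0.6,0.2,0],[8,1,0,-0.5,-0.6,0,0],[8,1,0,-0.4,-0.4,0,0],[4,0,0,0,0,0,0]]])

```text
clock: 14.2
eef_pos: [0.5123, -0.0555, 0.0061]
tool_rot: [0.741, 0.671, -0.004, 0.005]
ft_force: [0.3, -1.0, -0.1]
grip_width: -0.0004
```

Run:
```python
from h import *
st();b=shot("side","s12.png");print(jaw("s12.png"));plan(cl([-66,54,6]),RP,1)
```

```text
clk 14.2 tcp clamp [-64.6  56.    6.1] F [ 0.4 -0.9 -0.1]
jaw closed mm 3.9 perp px 0.08 score 0.998
[-2.5 -1.5  0.3] [0.13 0.64 0.1 ]
```

Emit:
jog_arm(deltas=[[[-8,0,0,0.2,0.3,0,0],[-8,0,0,0.2,0.3,0,0],[-8,1,0,0,0.3,0,0],[-8,1,0,0,0.3,0,0],[-5,1,0,0,0,0,0]]])

```text
clock: 14.75
eef_pos: [0.505, -0.0833, 0.0062]
tool_rot: [0.738, 0.674, 0.006, -0.018]
ft_force: [-2.2, 6.8, 4.9]
grip_width: 0.0003
```

Run:
```python
from h import *
st();b=shot("side","s13.png");print(jaw("s13.png"));plan(cl([-66,15,6]),RP,1)
```

```text
clk 14.75 tcp clamp [-69.1  27.7   6.2] F [-2.8  6.6  4.9]
jaw closed mm 11.0 perp px 0.02 score 0.997
[-12.1   3.   -0.2] [-1.13 -1.86  0.46]
```

Emit:
jog_arm(deltas=[[[-5,1,0,0,0,0,0],[-5,1,0,0,0,0,0],[-5,1,0,0,0,0,0],[-3,0,0,0,0,0,0]]])

```text
clock: 15.2
eef_pos: [0.504, -0.0904, 0.0067]
tool_rot: [0.737, 0.675, 0.016, -0.031]
ft_force: [0.3, 11.1, 3.2]
grip_width: -0.0001
```

Run:
```python
from h import *
st();b=shot("side","s14.png");print(jaw("s14.png"));plan(cl([-66,15,6]),RP,1)
```

```text
clk 15.2 tcp clamp [-69.3  20.5   6.7] F [-0.8 11.   3.2]
jaw closed mm 13.5 perp px 0.20 score 0.994
[-5.4  3.3  0.2] [-1.44 -3.77  0.74]
```

```bash
cat >> h.py <<'E'
def can(name,ref="s4.png",k=8):
    A=cv2.imread("pics/"+ref).astype(np.float32);B=cv2.imread("pics/"+name).astype(np.float32)
    up=lambda I,r0,r1,c0,c1:cv2.resize(I[r0:r1,c0:c1],None,fx=k,fy=k,interpolation=cv2.INTER_CUBIC)
    T=up(A,185,199,260,277);S=up(B,177,207,252,285)
    m=cv2.matchTemplate(S,T,cv2.TM_CCOEFF_NORMED);_,s,_,l=cv2.minMaxLoc(m)
    return "can px shift %.2f %.2f score %.3f"%(l[0]/k-8,l[1]/k-8,s)
E
python3 - <<'E'
from h import *
for n in("s9","s10","s13","s14"):print(n,can(n+".png"))
print((proj("side",cl([52,64,68]))-proj("side",cl([52,69,68]))))
E
```

```text
s9 can px shift 0.00 0.00 score 0.999
s10 can px shift 0.00 0.00 score 0.999
s13 can px shift 0.00 0.00 score 0.999
s14 can px shift 0.00 0.00 score 0.999
[ 0.59915443 -1.03711582]
```

Emit:
jog_arm(deltas=[[[-4,1,0,-0.5,-1.2,0,0],[-5,1,0,-0.3,-1.2,0,0],[-5,1,0,-0.3,-1.2,0,0]]])

```text
clock: 15.55
eef_pos: [0.5045, -0.0918, 0.0061]
tool_rot: [0.735, 0.678, 0.01, -0.015]
ft_force: [-1.5, 15.2, 3.6]
grip_width: 0.0002
```

Run:
```python
from h import *
st();b=shot("side","s15.png");print(jaw("s15.png"),can("s15.png"));plan(cl([-66,15,6]),RP,1)
```

```text
clk 15.55 tcp clamp [-68.8  19.2   6.1] F [-3.  15.   3.6]
jaw closed mm 13.5 perp px 0.20 score 0.994 can px shift 0.00 0.00 score 0.999
[-4.3  2.7 -0. ] [-0.54 -1.92  1.14]
```

The trigger is at its stop and the jaw has closed 13.5 mm, but the canister hasn't moved, so there's no contact yet. Third pump.

Emit:
jog_arm(deltas=[[[8,1,0,-0.2,-0.5,0.3,0],[9,1,0,-0.2,-0.5,0.3,0],[9,1,0,0,-0.3,0.3,0],[9,0,0,0,0,0,0],[4,0,0,0,0,0,0]]])

```text
clock: 16.1
eef_pos: [0.512, -0.0527, 0.0071]
tool_rot: [0.741, 0.671, 0.003, -0.003]
ft_force: [0.0, 0.0, 0.2]
grip_width: -0.0002
```

Run:
```python
from h import *
st();b=shot("side","s16.png");print(jaw("s16.png"),can("s16.png"));plan(cl([-66,57,6]),RP,1)
```

```text
clk 16.1 tcp clamp [-65.1  58.8   7.1] F [-0.   0.   0.2]
jaw closed mm 12.1 perp px 0.03 score 0.995 can px shift 0.00 0.00 score 0.999
[-2.2 -0.9  1.1] [-0.05 -0.57  0.07]
```

Emit:
jog_arm(deltas=[[[-7,0,1,0,-0.5,0,0],[-8,0,0,0,-0.6,0,0],[-7,1,0,0,-0.6,0,0],[-7,1,0,0,-0.6,0,0]]])

```text
clock: 16.55
eef_pos: [0.506, -0.0755, 0.0058]
tool_rot: [0.74, 0.673, -0.01, 0.001]
ft_force: [-4.0, 9.4, 4.6]
grip_width: 0.0002
```

Run:
```python
from h import *
st();b=shot("side","s17.png");print(jaw("s17.png"),can("s17.png"));plan(cl([-66,30,6]),RP,1)
```

```text
clk 16.55 tcp clamp [-68.8  35.6   5.8] F [-4.9  8.9  4.6]
jaw closed mm 17.4 perp px 0.00 score 0.994 can px shift 0.25 -0.25 score 0.989
[-4.7  2.9 -0.1] [-0.67  1.05  0.29]
```

Emit:
jog_arm(deltas=[[[-6,1,0,0,-0.4,0,0],[-6,1,0,0,-0.4,0,0],[-6,1,0,0,-0.4,0,0],[0,0,0,0,0,0,0]]])

```text
clock: 17.0
eef_pos: [0.5036, -0.0858, 0.0061]
tool_rot: [0.738, 0.675, -0.013, -0.001]
ft_force: [1.2, 6.6, 1.3]
grip_width: 0.0003
```

Run:
```python
from h import *
st();b=shot("side","s18.png");print(jaw("s18.png"),can("s18.png"));plan(cl([-66,25,6]),RP,1)
```

```text
clk 17.0 tcp clamp [-70.3  25.    6.1] F [0.6 6.6 1.3]
jaw closed mm 20.6 perp px 0.14 score 0.992 can px shift 0.62 -0.75 score 0.977
[-0.3  4.2 -0. ] [-1.07  0.94  0.57]
```

Emit:
jog_arm(deltas=[[[-4,2,0,-0.3,0.3,0,0],[-4,1,0,-0.3,0,0,0],[-4,1,0,-0.3,0,0,0],[0,0,0,0,0,0,0]]])

```text
clock: 17.45
eef_pos: [0.5038, -0.0864, 0.0064]
tool_rot: [0.736, 0.677, 0.003, -0.009]
ft_force: [1.5, 7.6, 1.3]
grip_width: 0.0003
```

Run:
```python
from h import *
st();b=shot("side","s19.png");print(jaw("s19.png"),can("s19.png"));plan(cl([-66,20,6]),RP,1)
```

```text
clk 17.45 tcp clamp [-70.   24.5   6.4] F [0.8 7.7 1.3]
jaw closed mm 21.0 perp px 0.20 score 0.991 can px shift 0.62 -0.75 score 0.979
[-4.8  3.9  0.3] [-0.5  -0.99  0.95]
```

Emit:
jog_arm(deltas=[[[-5,2,0,0,-0.6,0.3,0],[-6,1,0,0,-0.6,0.3,0],[-6,1,0,0,-0.6,0,0]]])

```text
clock: 17.8
eef_pos: [0.5034, -0.0926, 0.0062]
tool_rot: [0.737, 0.675, -0.001, -0.009]
ft_force: [-0.6, 16.2, 4.3]
grip_width: 0.0001
```

Run:
```python
from h import *
st();b=shot("side","s20.png");st();print(jaw("s20.png"),can("s20.png"));plan(cl([-66,20,6]),RP,1)
```

```text
clk 17.8 tcp clamp [-69.8  18.2   6.2] F [-2.2 16.   4.3]
clk 17.85 tcp clamp [-69.7  18.3   6.2] F [-2.2 13.2  3.2]
jaw closed mm 21.7 perp px 0.15 score 0.991 can px shift 0.75 -1.00 score 0.977
[1.7 3.8 0.2] [-0.87 -0.63  0.69]
```

Both pads are now lightly engaged and the trigger is at its stop. One more partial pump should make the grip firm.

Emit:
jog_arm(deltas=[[[8,2,0,-0.3,-0.3,0.3,0],[9,1,0,-0.3,-0.3,0.3,0],[9,1,0,0,0,0,0],[9,0,0,0,0,0,0],[4,0,0,0,0,0,0]]])

```text
clock: 18.35
eef_pos: [0.51, -0.0531, 0.0065]
tool_rot: [0.742, 0.671, -0.002, -0.003]
ft_force: [-0.5, -0.1, -0.1]
grip_width: -0.0002
```

Run:
```python
from h import *
st();b=shot("side","s21.png");print(jaw("s21.png"),can("s21.png"));plan(cl([-66,57,6]),RP,1)
```

```text
clk 18.35 tcp clamp [-67.2  58.2   6.5] F [-0.5 -0.1 -0.1]
jaw closed mm 19.0 perp px 0.07 score 0.994 can px shift 0.50 -0.50 score 0.982
[-1.6  1.1  0.4] [-0.38 -0.13 -0.04]
```

Emit:
jog_arm(deltas=[[[-7,1,0,0,-0.5,0,0],[-8,1,0,0,-0.6,0,0],[-7,1,0,0,-0.6,0,0],[-7,1,0,0,-0.6,0,0]]])

```text
clock: 18.8
eef_pos: [0.505, -0.074, 0.0058]
tool_rot: [0.74, 0.673, -0.014, -0.001]
ft_force: [-3.0, 14.1, 5.3]
grip_width: 0.0001
```

Run:
```python
from h import *
st();b=shot("side","s22.png");print(jaw("s22.png"),can("s22.png"));plan(cl([-66,30,6]),RP,1)
```

```text
clk 18.8 tcp clamp [-70.1  37.    5.8] F [-4.4 13.8  5.3]
jaw closed mm 21.3 perp px 0.09 score 0.992 can px shift 0.62 -0.75 score 0.977
[-6.4  4.1 -0.1] [-1.16  1.16  0.25]
```

Emit:
jog_arm(deltas=[[[-2,1,0,-0.2,0.3,0,0],[-2,0,0,0,0,0,0]]])

```text
clock: 19.05
eef_pos: [0.5048, -0.0732, 0.0062]
tool_rot: [0.739, 0.674, -0.007, -0.006]
ft_force: [1.6, 9.2, 1.0]
grip_width: -0.0001
```

Run:
```python
from h import *
for n in("s23.png","s24.png","s25.png"):
    st();shot("side",n);print(jaw(n),can(n))
st()
```

```text
clk 19.05 tcp clamp [-70.3  37.7   6.2] F [0.7 9.4 1. ]
jaw closed mm 21.3 perp px 0.09 score 0.991 can px shift 0.75 -0.88 score 0.972
clk 19.1 tcp clamp [-70.2  37.6   6.2] F [-1.3  9.5  1.9]
jaw closed mm 21.3 perp px 0.09 score 0.991 can px shift 0.75 -0.88 score 0.972
clk 19.15 tcp clamp [-70.2  37.6   6.2] F [-1.3  9.1  3.5]
jaw closed mm 21.3 perp px 0.09 score 0.991 can px shift 0.75 -0.88 score 0.972
clk 19.2 tcp clamp [-70.2  37.6   6.1] F [-0.7  9.5  1.7]
```

Run:
```python
from h import *
b=shot("side","s26.png");st();print(jaw("s26.png"),can("s26.png"))
A=cv2.imread("pics/side0.png").astype(float);B=cv2.imread("pics/s26.png").astype(float)
for n,(r0,r1,c0,c1) in dict(blue=(255,285,243,263),loupe=(203,226,214,232),vase=(213,260,195,228),camera=(115,152,308,345)).items():
    print(n,np.abs(A-B)[r0:r1,c0:c1].mean().round(1))
cv2.imwrite("pics/v8.png",cv2.resize(b[110:310,190:350,::-1],None,fx=3,fy=3,interpolation=cv2.INTER_CUBIC))
```

```text
clk 19.25 tcp clamp [-70.2  37.6   6.1] F [-1.   8.9  2.8]
jaw closed mm 21.3 perp px 0.09 score 0.992 can px shift 0.75 -0.88 score 0.972
blue 17.5
loupe 13.9
vase 13.8
camera 67.9
```

View pics/v8.png

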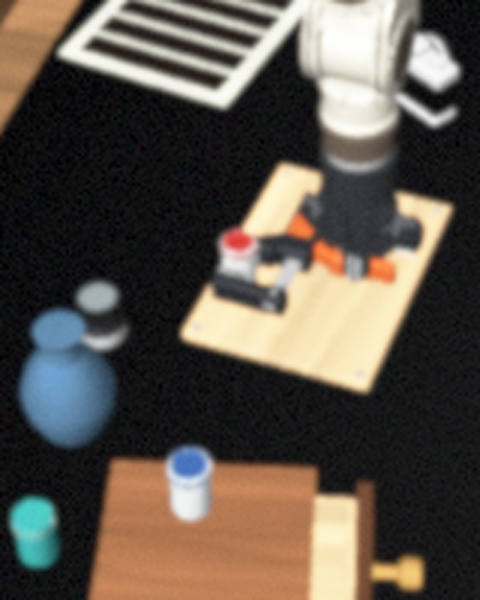

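The last view shows the red canister upright between both pads, at crop (238,260). Blue, loupe and vase are at their first pixels, and the camera is partly hidden by the arm with its visible part in place. Jaw position and push force are steady.

```bash
python3 -c "
from h import *
st();print(job_done())"
```

```text
clk 19.25 tcp clamp [-70.2  37.6   6.1] F [-1.   8.9  2.8]
the job is handed in; nothing more can be done
None
```

The red-banded canister stands upright on the board, gripped between both clamp pads. The arm is still holding the trigger, about half pulled, and I handed the job in at 19.25 s.

- **What I did:** I took the canister off the box, set it between the pads and let go. I then pumped the trigger with three full pulls and a final partial pull that I kept holding; the moving jaw was never pushed by hand.
- **Grip:** In the last checks the jaw had closed 21.3 mm and stayed there. The push on the trigger was steady at about 9 N. I work that out as roughly 11–20 N on the canister, above the 5 N needed to hold it and below the 30 N that dents it. The pad force was not measured directly.
- **Other objects:** The blue canister, loupe and vase appear at their first pixel positions. The film camera was partly hidden by the arm, but what shows is in place. An automatic before/after picture comparison disagreed, with differences of 14–18 levels for those three and 68 for the camera. I put this down to image noise and the arm in view and did not look into it further.
- **What went wrong:**
  - **Missed pass:** The fingertips are really about 22 mm higher than the reported tool position. My first pass at the trigger therefore went over it without touching, and I redid it lower.
  - **Camera disagreement:** The two cameras also disagreed by about 5 mm on where the canister stood at the start.

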